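Wind the blue drying timer

ROBOT

A 7-joint arm with a two-finger parallel gripper is mounted at the origin on a cart in front of the work surface, level with it; the furniture and walls round the work are solid. World frame = base frame: x ahead of the robot, y to its left, z up, the work surface at z = 0. Lengths are in m, angles in rad, forces in N, time in s.
With the tool pointing down it reaches from about 0.4 to 0.875 m from the base axis. Payload 19.3 kg.
Tool frame: the origin (TCP) lies at the centre of the arm's flange, where the gripper is bolted on; the fingertips stand 173 mm ahead of it and the grasp point (between the pads) lies 155 mm ahead of it (bot.grip_point_offset is the distance from the TCP to the grasp point, in m); z points along the fingers, x is the direction in which the jaws open and shut, and the axes are right-handed (so a half turn about z gives the same grasp; the last joint's range is limited). The gripper opens to 85 mm and grips with 20 to 120 N. Pads are 22 mm wide; open, the fingers measure 114 mm over their backs; the gripper's body (76 mm by 85 mm) begins 54 mm behind the grasp point. The pads swing forward as they close: fully open they stand 13 mm farther back than shut.
Start: joints at [-1.38, 0.521, -0.036, 1.599, 0.021, 1.021, -0.113], TCP at [0.161, 0.604, 0.405] pointing down, gripper open.
Joint ranges: [-2.91, 2.91], [-0.3, 2.13], [-1.5, 1.42], [0.17, 2.43], [-1.26, 4.41], [0.16, 1.93], [-2.52, 2.52]. Speed limits (rad/s): [1.89, 1.89, 2.39, 2.39, 3.01, 3.01, 3.01].

INTERFACE

Orientations are given as [roll, pitch, yaw] about the fixed x, y, z axes, in that order (R = Rz(yaw) Ry(pitch) Rx(roll)).
In Python, from workcell import bot gives the robot as it stands.
- The arm moves only by the tool step_arm, never from a script. Its argument "plan" is a list that holds one entry, the list of rows, each a list of 4 numbers: the shift along the world's x, y, z in cm, then the turn about the world's z in rad. A call has 1 to 12 rows; each row is the pose to reach, as a shift and turn from the pose measured when the call began; what a row does not reach only later rows make up. A row lasts 1/12 s, in which the tool goes at most 41.7 mm and 7.16 degrees, less where a joint would pass 70% of its speed; a pose out of reach is approached as far as the arm can. A call with a gripper value outside its range is refused whole. "jaw" is the closure, from 0 (fully open) to 1 (shut), set as the call begins (left out, the last holds). The fingers move at their own pace and stop on an object; "force" is the grip in N (left out, the last holds). Time passes only in rows, so rows that repeat a pose let the fingers close. It gives the time, the measured TCP pose, the force and the opening at its end, in the units of the state.
- bot.observe(): the state, without advancing time (a new reading comes with each control period).
- bot.grab_frame(name): name is "scene" or "top"; returns a dict with "pixels" (420x560x3 uint8, blue, green, red), "mtx" (3x3 intrinsics, pixels), "k1" (the pictures are not rectified: a ray, as slopes to the right and down, at radius r is drawn at 1 + k1 r^2 times it, then the intrinsics apply), "R" (3x3) and "t" (3): a world point X has camera coordinates R X + t. Camera axes: x right, y down, z forward; pixel columns grow to the right and rows downward; lengths in m; the calibration is good to about 2 mm. A picture is of the moment at which its call begins. There is no depth.
- bot.job_done(): hands the job in, once; it reports no verdict.
The state is a dict: "clock": time; "qpos": joint angles; "qd": joint speeds; "joint_efforts": joint torques, N m; "position": TCP position; "tool_rot": TCP orientation; "force": force on the tool from outside, world axes, zero at the start; "moment": the same for the moment, N m; "grip_width": finger opening in m.
Only numpy, scipy, OpenCV 4.12 (cv2) and the standard library are available. Lean on these libraries where they do the work, as an engineer would, in place of code of your own. Each camera call takes 0.05 s, during which the arm holds its last target.

TASK

A fresh print has just gone on the rack and the blue-cased timer has to run for it. Wind the blue timer's brass key clockwise, in as many partial turns as you need, until its red pointer stands in the green sector of the dial, then let go of it. Leave the key of the grey timer as it is.

Things in the scene. Friction and masses are not known exactly. Their poses are not given: they have to be found in the camera images.
- blue_timer: Wind-up timer, fixed to the bench: blue box 90 x 90 mm, 46 mm high, with a round white dial on top (face 50 mm above the bench), a brass wing key upright in its middle and a green sector at the edge nearest the robot. Origin: centre of the underside; x points from the robot's side to the back, z up.
- blue_grip (a point): Centre of the blue timer's key wings, on the key's vertical turning axis, 80 mm above the bench. Wings: an upright plate 44 mm long, 9 mm thick, 26 mm high, centred here; pinch it across its thickness from above. Turns with the key: x level along the wings, the way the red pointer points; y across the thickness; z up. The pointer, 36 mm long, lies just over the dial.
- blue_key (a joint): Angle of the blue timer's key, rad: 0 run down, grows clockwise seen from above, stop at 2.95. Starts between 0 and 0.6. The pointer is in the green sector from 2.01 to 2.70, its middle at 2.36. A spring resists with 0.09 to 0.15 N m, rising as it is wound; a clutch holds the key wherever it is let go: it does not run back.
- grey_pointer (a point): Tip of the red pointer of the other timer, which has a grey case and is otherwise the same: 35 mm from its key's axis, 2.5 mm above its dial. x points outward along pointer and wings, z up. This key is to be left as it is.

How it is judged:
By the outcome, as a careful person would: the job done as asked, in the order asked, and still so for the second after the job is handed in, with the robot touching nothing.
It also fails if it takes over 40 s, if anything falls off the work surface, if the arm or the gripper's body presses on something with over 40 N, if the wrist force passes 120 N, or if a joint passes its speed limit or range.

## Working session

There is one attempt and no reset: what is moved stays moved. The work goes in short steps, Python scripts to look and compute and a tool call to move; the robot and the scene stay as the last step left them, time stands still between calls to the robot, and variables do not carry over. Pictures are saved under pics/ and viewed, and the job is handed in when it is done.

Besides the shell and the picture viewer there is one more tool, called after "Emit:" as name(argument=value, ...), one argument or row to a line, values as JSON. step_arm: Moves the arm, as the interface text tells. Its arguments: {"type":"object","properties":{"plan":{"type":"array"},"jaw":{"type":"number"},"force":{"type":"number"}},"required":["plan"]}

```bash
mkdir -p pics; ls; python3 - <<'E'
from workcell import bot
import cv2
print(bot.observe())
for n in("scene","top"):
    f=bot.grab_frame(n); cv2.imwrite(f"pics/{n}0.png",f["pixels"]); print(n,f["mtx"],f["k1"],f["R"],f["t"])
print(bot.grip_point_offset)
E
```

```text
pics
{'clock': 0.0, 'qpos': array([-1.38023011,  0.52202167, -0.03630807,  1.59996884,  0.02122108,
        1.02112515, -0.11283075]), 'qd': array([ 0.00042715, -0.00080315,  0.00174519,  0.00042598,  0.00036589,
        0.00053928, -0.00059196]), 'joint_efforts': array([ 6.75717984e-04, -9.27114987e+01,  1.98011689e+00, -3.69928336e+01,
        1.78831798e-02,  8.26439238e-03,  4.49491904e-05]), 'position': array([0.16113789, 0.60373509, 0.40413511]), 'tool_rot': array([3.14148375e+00, 1.13238603e-03, 1.30998288e+00]), 'force': array([-0.16246409,  1.55507533, -0.60436054]), 'moment': array([ 0.00958969,  0.03174528, -0.02093796]), 'grip_width': 0.08502141521664644}
scene [[483.47738141   0.         285.10769205]
 [  0.         483.47738141 211.01468584]
 [  0.           0.           1.        ]] 0.013796388150129511 [[ 0.38226633 -0.9240385  -0.00503071]
 [-0.58611516 -0.23825445 -0.77440547]
 [ 0.71438188  0.29897771 -0.63266963]] [-0.25571508  0.36509136  0.51175323]
top [[404.08023781   0.         278.35333072]
 [  0.         404.08023781 209.71967134]
 [  0.           0.           1.        ]] -0.03603865559520048 [[-0.00862825 -0.99983228  0.01615455]
 [-0.99149789  0.00645649 -0.12996246]
 [ 0.12983636 -0.01713855 -0.99138731]] [-0.02991383  0.56043463  0.85806599]
0.1547
```

View pics/scene0.png

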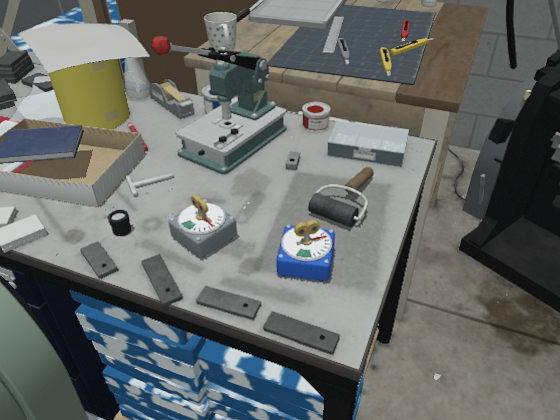

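View pics/top0.png

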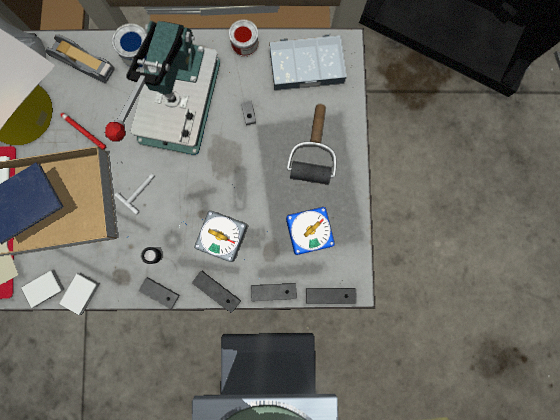

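```bash
cat > h.py <<'E'
import numpy as np,cv2
def ray(f,u,v):
    K=f["mtx"];p=np.array([(u-K[0,2])/K[0,0],(v-K[1,2])/K[1,1]])
    q=p.copy()
    for _ in range(20): q=p/(1+f["k1"]*(q@q))
    d=f["R"].T@np.array([q[0],q[1],1]);return -f["R"].T@f["t"],d
def onz(f,u,v,z):
    c,d=ray(f,u,v);return c+d*(z-c[2])/d[2]
def proj(f,X):
    c=f["R"]@np.asarray(X)+f["t"];q=c[:2]/c[2];q=q*(1+f["k1"]*(q@q))
    return q*np.diag(f["mtx"])[:2]+f["mtx"][:2,2]
def cen(m):
    M=cv2.moments(m.astype(np.uint8),True);return M["m10"]/M["m00"],M["m01"]/M["m00"],M["m00"]
def big(m,roi):
    z=np.zeros(m.shape,np.uint8);x0,y0,x1,y1=roi;z[y0:y1,x0:x1]=m[y0:y1,x0:x1]
    n,l,s,c=cv2.connectedComponentsWithStats(z);k=1+np.argmax(s[1:,4]);return l==k
E
python3 - <<'E'
from workcell import bot
from h import *
ft=bot.grab_frame("top");fs=bot.grab_frame("scene")
for n,f,r in(("top",ft,(190,200,340,265)),("scene",fs,(160,185,345,285))):
    x0,y0,x1,y1=r;im=f["pixels"][y0:y1,x0:x1]
    s=4 if n=="scene" else 5
    cv2.imwrite(f"pics/{n}_z.png",cv2.resize(im,None,fx=s,fy=s,interpolation=cv2.INTER_CUBIC))
p=ft["pixels"].astype(int);B,G,R=p[...,0],p[...,1],p[...,2]
for n,f,roi in(("top",ft,(280,200,340,260)),("scene",fs,(270,210,345,285))):
    p=f["pixels"].astype(int);B,G,R=p[...,0],p[...,1],p[...,2]
    for k,m in(("blue",(B>R+50)&(B>G+40)),("white",(p.min(2)>180)),("green",(G>R+40)&(G>B+15)),("red",(R>G+90)&(R>B+60)),("brass",(R>B+60)&(G>B+40))):
        try:
            mm=big(m.astype(np.uint8),roi);u,v,a=cen(mm);print(n,k,round(u,1),round(v,1),a,{z:onz(f,u,v,z).round(4)[:2] for z in(.046,.05,.08)})
            if k=="blue": print(cv2.minAreaRect(cv2.convexHull(np.argwhere(mm)[:,::-1].astype(np.int32))))
            if k=="white":print(cv2.fitEllipse(cv2.convexHull(np.argwhere(mm)[:,::-1].astype(np.int32))))
        except Exception as e: print(n,k,e)
E
```

```text
top blue 305.1 237.2 356.0 {0.046: array([ 0.4984, -0.0917]), 0.05: array([ 0.4981, -0.0914]), 0.08: array([ 0.4963, -0.0889])}
((309.73529052734375, 230.4412078857422), (40.98851776123047, 40.98851776123047), 75.96376037597656)
top white 309.5 229.0 918.0 {0.046: array([ 0.5162, -0.1016]), 0.05: array([ 0.5158, -0.1012]), 0.08: array([ 0.5134, -0.0984])}
((310.4599609375, 229.8895263671875), (38.29910659790039, 38.61061477661133), 156.50946044921875)
top green 313.4 242.9 80.0 {0.046: array([ 0.4858, -0.1094]), 0.05: array([ 0.4856, -0.109 ]), 0.08: array([ 0.4842, -0.1059])}
top red 321.0 220.5 6.0 {0.046: array([ 0.5346, -0.1271]), 0.05: array([ 0.5342, -0.1267]), 0.08: array([ 0.5311, -0.123 ])}
top brass 311.4 229.2 99.0 {0.046: array([ 0.5157, -0.1058]), 0.05: array([ 0.5154, -0.1054]), 0.08: array([ 0.5129, -0.1024])}
scene blue 305.3 264.8 1200.0 {0.046: array([ 0.4635, -0.1203]), 0.05: array([ 0.4598, -0.1216]), 0.08: array([ 0.4321, -0.1314])}
((304.736083984375, 252.15847778320312), (54.299156188964844, 51.348941802978516), 7.305758953094482)
scene white 305.7 243.7 782.0 {0.046: array([ 0.5101, -0.1036]), 0.05: array([ 0.5061, -0.105 ]), 0.08: array([ 0.4758, -0.1156])}
((306.1468811035156, 242.30043029785156), (32.860801696777344, 49.09408187866211), 91.84040832519531)
scene green 303.8 253.0 81.0 {0.046: array([ 0.4878, -0.1086]), 0.05: array([ 0.484, -0.11 ]), 0.08: array([ 0.4549, -0.1204])}
scene red 322.1 236.6 9.0 {0.046: array([ 0.5375, -0.1234]), 0.05: array([ 0.5333, -0.1246]), 0.08: array([ 0.5015, -0.1342])}
scene brass 304.7 224.5 99.0 {0.046: array([ 0.5558, -0.0846]), 0.05: array([ 0.5515, -0.0861]), 0.08: array([ 0.5188, -0.0978])}
```

View pics/top_z.png

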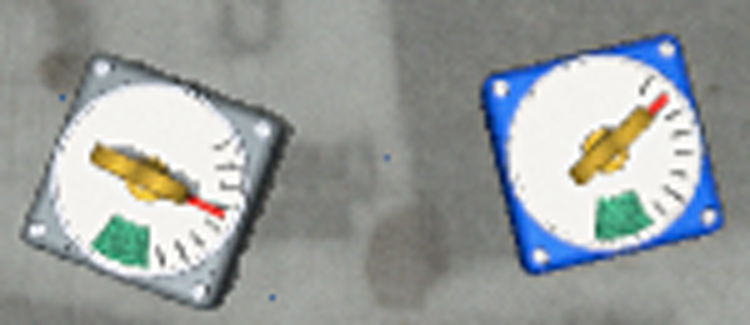

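View pics/scene_z.png

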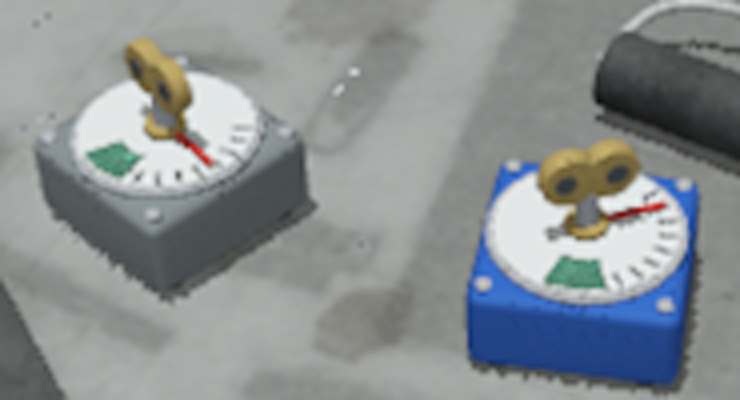

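```bash
python3 - <<'E'
from workcell import bot
from h import *
ft=bot.grab_frame("top");fs=bot.grab_frame("scene")
print("dial top",onz(ft,310.46,229.89,.05),"scene",onz(fs,306.15,242.3,.05))
def tri(a,b):
    (c1,d1),(c2,d2)=a,b
    s=np.linalg.lstsq(np.c_[d1,-d2],c2-c1,rcond=None)[0];return (c1+d1*s[0]+c2+d2*s[1])/2,np.linalg.norm(c1+d1*s[0]-c2-d2*s[1])
print("brass",tri(ray(ft,311.4,229.2),ray(fs,304.7,224.5)))
p=ft["pixels"].astype(int);B,G,R=p[...,0],p[...,1],p[...,2]
m=((R>B+60)&(G>B+40)).astype(np.uint8)
mm=big(m,(280,200,340,260));pts=np.argwhere(mm)[:,::-1]
X=np.array([onz(ft,u,v,.085)[:2] for u,v in pts]);c=X.mean(0);w,V=np.linalg.eigh(np.cov((X-c).T));print("brass axis",c,np.arctan2(*V[::-1,1]),np.sqrt(w))
# red pixels looser, farthest from axis
for n,f,roi in(("top",ft,(312,212,340,235)),("scene",fs,(305,225,340,248))):
    p=f["pixels"].astype(int);B,G,R=p[...,0],p[...,1],p[...,2]
    mm=big(((R>G+50)&(R>B+60)&(abs(G-B)<35)).astype(np.uint8),roi)
    for u,v in np.argwhere(mm)[:,::-1]:
        q=onz(f,u,v,.0525)[:2]-[.515,-.1035]; print(n,u,v,np.hypot(*q).round(4),np.arctan2(q[1],q[0]).round(3))
print(bot.observe()["clock"])
# joint 7 check objects: grey timer etc
for u,v in((115,130),(118,235),(20,60),(220,235)):print(onz(ft,u,v,.05))
E
```

```text
dial top [ 0.51384867 -0.10326085  0.05      ] scene [ 0.50957203 -0.10448864  0.05      ]
brass (array([ 0.51199884, -0.10099824,  0.08660355]), np.float64(0.0015740514234074022))
brass axis [ 0.51257068 -0.10192192] 2.3064155665357866 [0.00379364 0.01036428]
top 322 219 0.0335 -0.847
top 323 219 0.0351 -0.889
top 321 220 0.0304 -0.852
top 322 220 0.032 -0.897
top 323 220 0.0338 -0.938
top 319 221 0.0257 -0.802
top 320 221 0.0273 -0.858
top 321 221 0.029 -0.908
top 320 222 0.0259 -0.921
scene 321 236 0.0255 -0.882
scene 322 236 0.0272 -0.901
scene 323 236 0.0288 -0.917
scene 324 236 0.0304 -0.932
scene 325 236 0.0321 -0.945
scene 318 237 0.0198 -0.926
scene 319 237 0.0215 -0.946
scene 320 237 0.0231 -0.963
scene 321 237 0.0248 -0.978
scene 322 237 0.0264 -0.991
scene 323 237 0.0281 -1.003
scene 324 237 0.0298 -1.013
scene 314 238 0.0126 -0.979
scene 315 238 0.0142 -1.003
scene 316 238 0.0159 -1.022
scene 317 238 0.0176 -1.038
scene 312 239 0.0088 -1.176
scene 313 239 0.0105 -1.178
scene 314 239 0.0122 -1.178
0.3
[0.74106478 0.33071334 0.05      ]
[0.50558413 0.31338344 0.05      ]
[0.91232378 0.56189746 0.05      ]
[0.50419471 0.09265127 0.05      ]
```

Emit:
step_arm(
  plan=[
    [[4, -2.5, 0, -0.05], [8, -5, 0, -0.1], [11.5, -7.5, 0, -0.15], [15, -9.8, 0, -0.2], [18.5, -12, 0, -0.25], [21.5, -14.5, 0, -0.3], [23.8, -18, 0, -0.35], [26.2, -21.5, 0, -0.4], [28.5, -25, 0, -0.45], [30.8, -28.5, 0, -0.5], [33, -32, 0, -0.55], [35, -35.5, 0, -0.575]],
  ],
  jaw=0,
  force=60,
)

```text
clock: 1.3
position: [0.5075, 0.2546, 0.4046]
tool_rot: [3.142, 0.0, 0.732]
force: [1.2, 0.6, 0.4]
grip_width: 0.0852
```

Emit:
step_arm(
  plan=[
    [[0.2, -4, 0, 0], [0.3, -8, 0, 0], [0.4, -12, 0, 0], [0.5, -16, -1, 0], [0.5, -20, -2, 0], [0.5, -24, -3, 0], [0.5, -28, -4, 0], [0.5, -32, -5, 0], [0.5, -35.7, -6, 0], [0.5, -35.7, -6, 0], [0.5, -35.7, -6, 0]],
  ],
)

```text
clock: 2.22
position: [0.5121, -0.1045, 0.3442]
tool_rot: [-3.141, 0.001, 0.728]
force: [0.2, -0.1, 0.6]
grip_width: 0.0854
```

```bash
python3 - <<'E'
from workcell import bot
import cv2
o=bot.observe();print(o)
for n in("scene","top"):
    f=bot.grab_frame(n); cv2.imwrite(f"pics/{n}1.png",f["pixels"])
E
```

```text
{'clock': 2.2167, 'qpos': array([-0.09655184,  0.45192113,  0.24504859,  1.93784192, -0.15187003,
        0.77023291,  0.96240849]), 'qd': array([-0.05599095, -0.0156768 , -0.02807086, -0.00398243, -0.00316753,
        0.00525723, -0.02508113]), 'joint_efforts': array([  5.21133453, -74.91929054,   9.32975203, -29.38785911,
         0.25505818,  -0.21161034,   0.79098869]), 'position': array([ 0.51213052, -0.10445704,  0.34417098]), 'tool_rot': array([-3.14138004e+00,  9.89642709e-04,  7.28177399e-01]), 'force': array([ 0.22076109, -0.13013885,  0.63712353]), 'moment': array([0.04332962, 0.00145313, 0.01243254]), 'grip_width': 0.08541657774111701}
```

View pics/scene1.png

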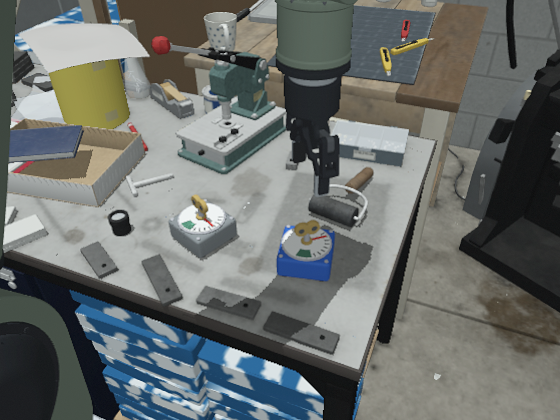

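Emit:
step_arm(
  plan=[
    [[0, 0.2, -2.5, 0], [0, 0.2, -5, 0], [0, 0.2, -7.5, 0], [0, 0.2, -9.5, 0], [0, 0.2, -10.6, 0], [0, 0.2, -10.6, 0], [0, 0.2, -10.6, 0]],
  ],
)

```text
clock: 2.9
position: [0.5129, -0.0991, 0.2391]
tool_rot: [-3.141, -0.0, 0.734]
force: [0.3, 0.8, -0.2]
grip_width: 0.0854
```

```bash
python3 - <<'E'
from workcell import bot
import cv2
o=bot.observe();print(o["position"],o["tool_rot"],o["force"])
f=bot.grab_frame("scene"); cv2.imwrite("pics/scene2.png",cv2.resize(f["pixels"][130:300,220:400],None,fx=4,fy=3.5))
E
```

```text
[ 0.5129431  -0.09912592  0.23911009] [-3.14119365e+00 -3.52117384e-04  7.33554993e-01] [ 0.33578625  0.83346514 -0.20056976]
```

View pics/scene2.png

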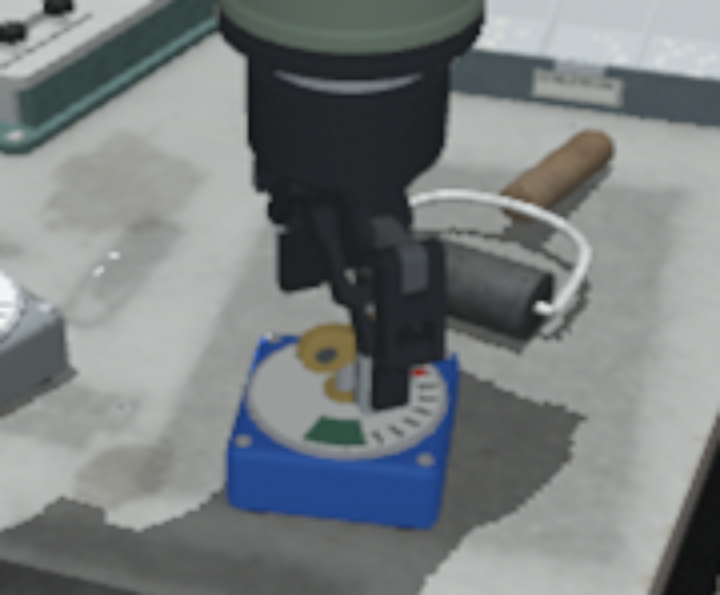

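Emit:
step_arm(
  plan=[
    [[0, -0.3, 0, 0], [0, -0.3, 0, 0], [0, -0.3, 0, 0]],
  ],
)

```text
clock: 3.2
position: [0.5134, -0.1026, 0.2406]
tool_rot: [3.14, -0.002, 0.733]
force: [0.3, 0.3, -0.6]
grip_width: 0.0854
```

Emit:
step_arm(
  plan=[
    [[0, 0, 0, 0], [0, 0, 0, 0], [0, 0, 0, 0], [0, 0, 0, 0], [0, 0, 0, 0], [0, 0, 0, 0], [0, 0, 0, 0], [0, 0, 0, 0]],
  ],
  jaw=1,
  force=25,
)

```text
clock: 3.87
position: [0.5132, -0.1027, 0.2406]
tool_rot: [3.14, -0.002, 0.733]
force: [-1.5, -1.3, 2.6]
grip_width: 0.0088
```

```bash
python3 - <<'E'
from workcell import bot
import cv2
o=bot.observe();print(o)
f=bot.grab_frame("scene"); cv2.imwrite("pics/scene3.png",cv2.resize(f["pixels"][130:300,220:400],None,fx=4,fy=3.5))
E
```

```text
{'clock': 3.8667, 'qpos': array([-0.04990293,  0.61927868,  0.18294351,  1.99837599, -0.20796284,
        0.53913167,  1.01138296]), 'qd': array([ 0.00051371, -0.00065378, -0.00030391, -0.00050557, -0.00085551,
       -0.00140184, -0.00149274]), 'joint_efforts': array([-8.37644543e-01, -8.41333723e+01,  6.38735130e+00, -2.27092230e+01,
       -1.92561862e-01, -5.57567049e-01,  7.43149524e-02]), 'position': array([ 0.51321336, -0.10267025,  0.24057908]), 'tool_rot': array([ 3.14018353e+00, -1.82721957e-03,  7.32857385e-01]), 'force': array([-1.54412178, -1.25992512,  2.59422143]), 'moment': array([-0.25341928,  0.44197537, -0.02211465]), 'grip_width': 0.008802098285415026}
```

View pics/scene3.png

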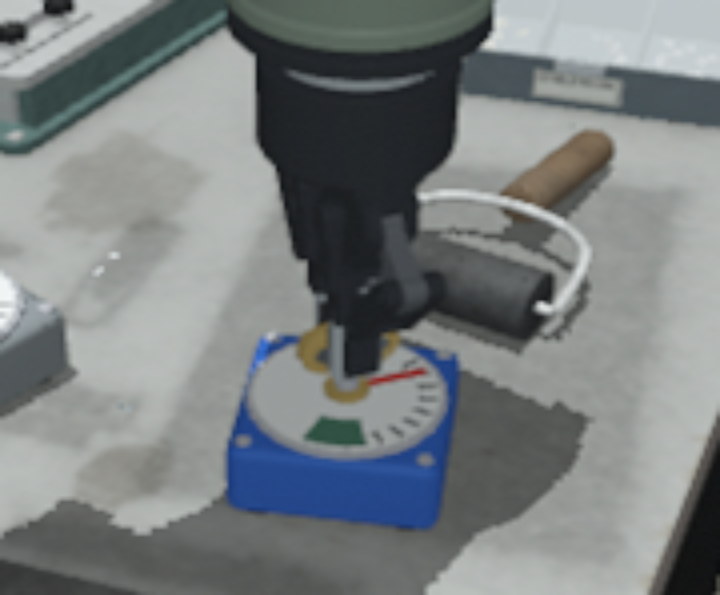

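The wings are gripped and centred: the opening is 8.8 mm, side forces are about 2 N, and the pointer is still on its original line. I'll start turning with a firmer grip.

Emit:
step_arm(
  plan=[
    [[0, 0, 0, 0], [0, 0, 0, 0], [0, 0, 0, -0.08], [0, 0, 0, -0.16], [0, 0, 0, -0.24], [0, 0, 0, -0.32], [0, 0, 0, -0.4], [0, 0, 0, -0.48], [0, 0, 0, -0.56], [0, 0, 0, -0.64], [0, 0, 0, -0.7], [0, 0, 0, -0.7]],
  ],
  force=80,
  jaw=1,
)

```text
clock: 4.92
position: [0.5132, -0.1025, 0.2407]
tool_rot: [3.14, -0.002, 0.029]
force: [-1.9, -0.9, 6.4]
grip_width: 0.0074
```

```bash
python3 - <<'E'
from workcell import bot
import cv2
o=bot.observe();print(o)
f=bot.grab_frame("scene"); cv2.imwrite("pics/scene4.png",cv2.resize(f["pixels"][130:300,220:400],None,fx=4,fy=3.5))
E
```

```text
{'clock': 4.9167, 'qpos': array([-0.18625873,  0.64812032,  0.37292148,  2.00519426, -0.42387461,
        0.56104743,  0.50941285]), 'qd': array([ 0.01407833, -0.00347957, -0.01967431, -0.00180646,  0.02710847,
       -0.00431843,  0.06792291]), 'joint_efforts': array([ -0.76355109, -80.40215492,  12.00532436, -21.35023355,
        -0.71429031,  -0.78696974,  -1.56536959]), 'position': array([ 0.51323934, -0.10252824,  0.24067547]), 'tool_rot': array([ 3.14018567e+00, -1.78404573e-03,  2.88415558e-02]), 'force': array([-1.86447724, -0.91573394,  6.43353621]), 'moment': array([ 0.07158339,  0.50818304, -0.09548398]), 'grip_width': 0.007385588513989815}
```

View pics/scene4.png

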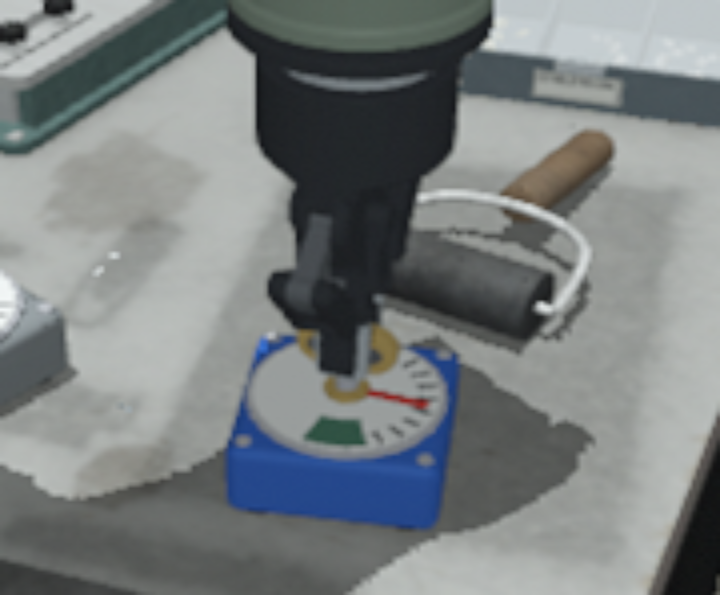

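Emit:
step_arm(
  plan=[
    [[0, 0, 0, -0.08], [0, 0, 0, -0.16], [0, 0, 0, -0.24], [0, 0, 0, -0.32], [0, 0, 0, -0.4], [0, 0, 0, -0.48], [0, 0, 0, -0.56], [0, 0, 0, -0.64], [0, 0, 0, -0.72], [0, 0, 0, -0.8], [0, 0, 0, -0.8], [0, 0, 0, -0.8]],
  ],
)

```text
clock: 5.97
position: [0.5134, -0.1023, 0.2407]
tool_rot: [3.14, -0.002, -0.767]
force: [-0.6, -0.6, 4.2]
grip_width: 0.0078
```

```bash
python3 - <<'E'
from workcell import bot
from h import *
o=bot.observe();print(o["qpos"],o["position"],o["tool_rot"],o["force"],o["moment"],o["clock"])
f=bot.grab_frame("scene"); cv2.imwrite("pics/scene5.png",cv2.resize(f["pixels"][130:300,220:400],None,fx=4,fy=3.5))
p=f["pixels"].astype(int);B,G,R=p[...,0],p[...,1],p[...,2]
mm=big(((R>G+50)&(R>B+60)&(abs(G-B)<35)).astype(np.uint8),(275,220,340,265))
for u,v in np.argwhere(mm)[:,::-1]:
        q=onz(f,u,v,.0525)[:2]-[.5115,-.1035]; print(u,v,np.hypot(*q).round(4),np.arctan2(q[1],q[0]).round(3))
E
```

```text
[-0.33050474  0.70459383  0.58543634  2.01144361 -0.65974456  0.61919633
 -0.06649097] [ 0.51336995 -0.10230834  0.24069484] [ 3.14014633e+00 -1.98577583e-03 -7.66805543e-01] [-0.62290897 -0.63189533  4.16397462] [ 0.08194253  0.20005104 -0.04318769] 5.9667
308 244 0.0095 -2.431
309 244 0.0101 -2.274
309 245 0.0123 -2.371
310 245 0.013 -2.253
310 246 0.0152 -2.334
311 246 0.0159 -2.239
310 247 0.0173 -2.395
311 247 0.018 -2.309
311 248 0.0201 -2.364
312 248 0.0208 -2.291
312 249 0.0229 -2.341
313 249 0.0237 -2.277
312 250 0.0251 -2.382
313 250 0.0257 -2.322
313 251 0.0279 -2.361
314 251 0.0285 -2.308
314 252 0.0306 -2.344
315 252 0.0313 -2.296
314 253 0.0328 -2.375
315 253 0.0334 -2.33
```

View pics/scene5.png

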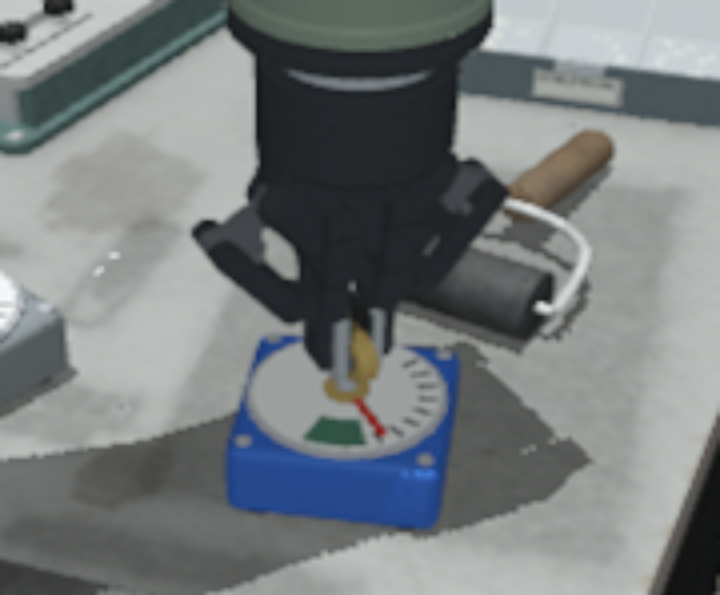

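Emit:
step_arm(
  plan=[
    [[0, 0, 0, -0.08], [0, 0, 0, -0.16], [0, 0, 0, -0.24], [0, 0, 0, -0.32], [0, 0, 0, -0.4], [0, 0, 0, -0.48], [0, 0, 0, -0.54], [0, 0, 0, -0.59], [0, 0, 0, -0.59], [0, 0, 0, -0.59]],
  ],
)

```text
clock: 6.85
position: [0.5135, -0.1023, 0.2407]
tool_rot: [3.141, -0.002, -1.354]
force: [1.1, -0.2, 2.5]
grip_width: 0.0074
```

```bash
python3 - <<'E'
from workcell import bot
from h import *
o=bot.observe();print(o["qpos"],o["position"],o["tool_rot"],o["force"],o["moment"],o["clock"])
f=bot.grab_frame("scene"); cv2.imwrite("pics/scene6.png",cv2.resize(f["pixels"][130:300,220:400],None,fx=4,fy=3.5))
E
```

```text
[-0.42476074  0.76378325  0.7371649   2.01498405 -0.81884707  0.68625114
 -0.50758475] [ 0.51350196 -0.10228785  0.24074029] [ 3.14051399e+00 -2.17401238e-03 -1.35441762e+00] [ 1.05012846 -0.17860394  2.50008779] [ 0.03346281 -0.08807781 -0.05139764] 6.85
```

View pics/scene6.png

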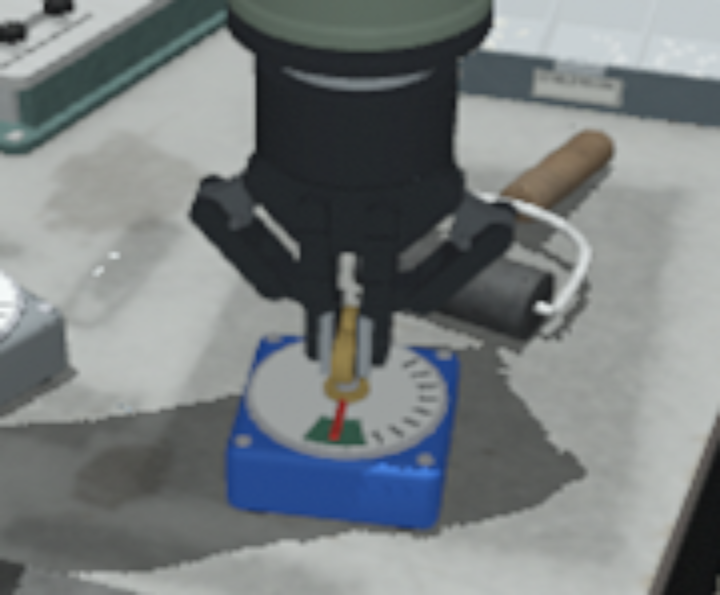

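The pointer (crop 335,435) is in the middle of the green sector. Next I'll open the gripper and lift away.

Emit:
step_arm(
  plan=[
    [[0, 0, 0, 0], [0, 0, 0, 0], [0, 0, 0, 0], [0, 0, 0, 0], [0, 0, 0, 0], [0, 0, 0, 0], [0, 0, 0, 0], [0, 0, 0, 0]],
  ],
  jaw=0,
)

```text
clock: 7.57
position: [0.5135, -0.1023, 0.2407]
tool_rot: [3.14, -0.002, -1.354]
force: [0.3, -0.5, -0.3]
grip_width: 0.0856
```

Emit:
step_arm(
  plan=[
    [[0, 0, 2, 0], [0, 0, 4.5, 0], [0, 0, 7.5, 0], [0, 0, 10.5, 0], [0, 2, 13, 0], [0, 6, 14, 0], [0, 10, 14, 0], [0, 14, 14, 0], [0, 18, 14, 0], [0, 22, 14, 0], [0, 25, 14, 0], [0, 25, 14, 0]],
  ],
)

```text
clock: 8.57
position: [0.5131, 0.1542, 0.3799]
tool_rot: [3.14, -0.001, -1.346]
force: [-0.4, 0.7, 0.4]
grip_width: 0.0853
```

Emit:
step_arm(
  plan=[
    [[0, 0, 0, 0], [0, 0, 0, 0]],
  ],
)

```text
clock: 8.73
position: [0.513, 0.1548, 0.3798]
tool_rot: [3.139, -0.001, -1.345]
force: [0.6, 0.1, -0.0]
grip_width: 0.0856
```

```bash
python3 - <<'E'
from workcell import bot
from h import *
o=bot.observe();print(o["position"],o["force"],o["clock"],o["qd"])
f=bot.grab_frame("scene"); cv2.imwrite("pics/scene7.png",f["pixels"])
f=bot.grab_frame("top"); cv2.imwrite("pics/top7.png",cv2.resize(f["pixels"][200:265,190:340],None,fx=5,fy=5,interpolation=cv2.INTER_CUBIC))
E
```

```text
[0.51296059 0.15481184 0.37978483] [ 0.64973555  0.10741969 -0.04003611] 8.7333 [ 0.02676336 -0.00795651  0.01345356  0.00844218  0.00393003 -0.00185705
  0.00677408]
```

View pics/scene7.png

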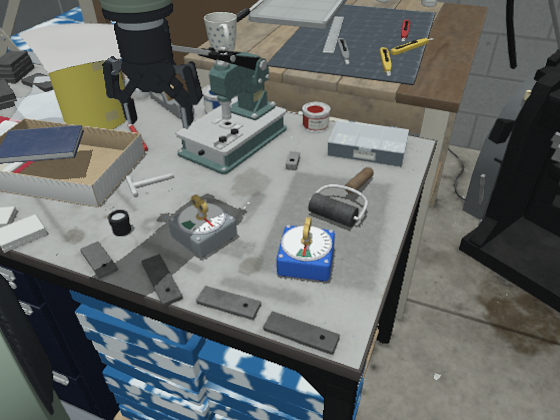

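View pics/top7.png

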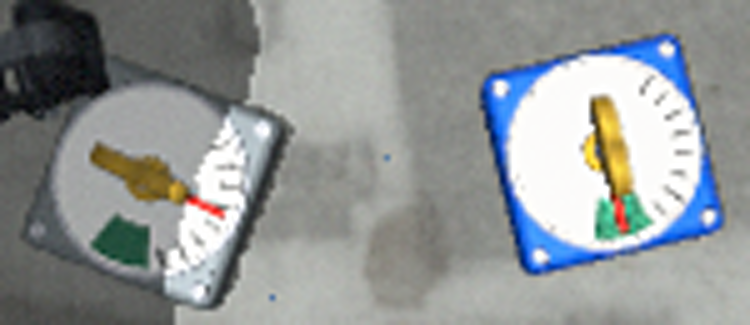

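The blue pointer (crop 622,215) stands in the middle of the green sector. The grey pointer (crop 205,205) is where it was before. The arm is clear of everything, so I'm handing in.

```bash
python3 - <<'E'
from workcell import bot
print(bot.job_done())
E
```

```text
the job is handed in; nothing more can be done
None
```

The blue timer's red pointer now stands in the middle of the green sector. I gripped the key once and turned it about 2.09 rad clockwise in three steps without letting go, then released it and moved the arm clear.

**Final checks:** After release, both camera views showed the pointer still in the middle of the green. The grey timer's pointer and key look the same as in the first picture. The gripper was open and touching nothing, with under 1 N on the tool. The job was handed in at about 9 s.

**Disagreements:** The two cameras placed the dial centre about 4 mm apart, so I set the key's axis from the triangulated wings and the top view. After descending, the TCP was about 3.5 mm off in y, and I corrected that before closing the gripper. No checks failed.

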